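# Line up a dinghy rudder hinge and hold it for the pin

### The job

First press the loose white bush in the upper lug of the rudder gantry fully home, until its flange sits on the lug. Then pick up the black rudder stock and bring its two hinge knuckles in between the gantry's two lugs, so that all the pin holes are in line, the stock upright and pointing straight out from the gantry, its knuckles clear of both lugs above and below and not leaning hard on the gantry. Finish still holding it there in the gripper, ready for a mate to drop the pin in, and leave the pin, brush, beaker and bottle where they are.

Things in the scene. Friction and masses are not known exactly. Their poses are not given: they have to be found in the camera images.
- gantry_hinge (a point): On the gantry's vertical pin axis, midway between its two aluminium lugs, 95 mm above the bench. +x points from the pin axis into the post, so the stock comes in from the -x side; +z is up. The lugs are rings, 26 mm across: the lower spans 44 to 58 mm above the bench (its bush flange down to 41), the upper 132 to 146 mm; the gap is 74 mm. The leaf's face is 11.5 mm from the axis.
- bush_top (a point): White plastic flanged bush in the upper lug, on the pin axis; the point is the centre of its flange's top face. Flange 24 mm across, 4 mm thick, with a 10 mm hole. Fully home the top face is 150 mm above the bench; at the start it stands 6 to 8 mm higher. It slides only straight down, with a friction of about 7 N, and stays where it is left.
- bush (a joint): How far the bush has been pressed in, in m: 0 = standing 8 mm proud, 0.008 = fully home, flange on the lug (hard stop).
- stock_mid (a point): Rudder stock, loose, standing upright on the bench: a black carbon case of two flat cheeks with wood between, 100 mm long (x), 32 mm thick (y), 120 mm tall, about 0.4 kg. The point is the centre of this case, 60 mm above its underside. +x points to its hinge end, +z up. Grip it across the 32 mm thickness, from above.
- stock_hinge (a point): On the stock's vertical pin-hole axis, midway between its two aluminium knuckles: 68 mm along +x from stock_mid, same axes. Knuckles: rings 20 mm across, 10 mm holes, reaching 33 mm above and below this point, so 4 mm to spare each way in the gap. With the holes in line it is at gantry_hinge, the stock's underside 35 mm above the bench, the knuckles 1.5 mm short of the leaf's face.
- gantry: Rudder gantry, fixed to the bench: black carbon post, 44 mm wide, with an aluminium hinge leaf (both below 146 mm), on four black struts from a white upright transom panel (270 mm wide, 165 mm tall) 245 mm behind the pin axis. Origin on the bench under the pin axis, axes as for gantry_hinge.
- stock: The whole rudder stock; its origin is the centre of the underside of its case, axes as for stock_mid.
- pin: Bystander: the stainless hinge pin, 10 mm thick, 135 mm long with a bent end, lying on the bench. Origin at the middle of its length, on the bench.
- brush_grip (a point): Bystander: a laminating brush lying on the bench; the point is on its handle.
- beaker_mid (a point): Bystander: a clear plastic beaker, 72 mm in diameter and 105 mm tall; the point is its centre.
- bottle_mid (a point): Bystander: an amber bottle, 62 mm in diameter and 190 mm tall; the point is its centre.
Mind the look-alikes: they are no part of the job. Of the things that look like the stock, the largest one is meant.

How it is judged:
By the outcome, as a careful person would: the job done as asked, in the order asked, and still so for the second after the job is handed in, while the arm keeps its last pose, push and grip.
It also fails if it takes over 56 s, if anything falls off the work surface, if the arm or the gripper's body presses on something with over 40 N, if the wrist force passes 120 N, or if a joint passes its speed limit or range.

### The arm

A 6-joint arm with a two-finger parallel gripper is mounted at the origin on the work surface. World frame = base frame: x ahead of the robot, y to its left, z up, the work surface at z = 0. Lengths are in mm, angles in rad, forces in N, time in s.
With the tool pointing down it reaches from about 275 to 850 mm from the base axis. Payload 5.2 kg.
Tool frame: the origin (TCP) lies midway between the tips of the shut fingers; the grasp point (between the pads) lies 19 mm behind it; y points along the fingers, x is the direction in which the jaws open and shut, and the axes are right-handed (so a half turn about y gives the same grasp; the last joint's range is limited). The gripper opens to 85 mm and grips with 20 to 120 N. Pads are 22 mm wide; open, the fingers measure 114 mm over their backs; the gripper's body (76 mm by 85 mm) begins 54 mm behind the grasp point. The pads swing forward as they close: fully open they stand 13 mm farther back than shut.
Start: joints at [-1.352, 0.259, 1.535, -0, 1.348, -0.203], TCP at [225.192, -501.79, 231.31] pointing down, gripper open.
Joint ranges: [-3.14, 3.14], [-0.91, 2.08], [0.19, 2.58], [-1.22, 4.36], [0.22, 2.71], [-3.12, 3.12]. Speed limits (rad/s): [2.57, 2.57, 3.14, 3.14, 3.14, 3.14].

### API

Orientations are given as a unit quaternion [w, x, y, z].
In Python, from cell import sensors, vision, bot gives the robot as it stands. The module is installed in compiled form; this text tells all that it offers.
- The arm moves only by the shell command python3 -m crank 'ROWS' [FORCE]. ROWS is JSON, one flat list of numbers, 5 for each row, row after row: the shift along the world's x, y, z in mm, then the turn about the world's z in degrees, then the closure, from -1 (fully open) to 1 (shut), so that 0 is half open. A call has 1 to 12 rows; each row is the pose to reach, as a shift and turn from the pose commanded when the call began; what a row does not reach only later rows make up. A row lasts 1/12 s, in which the tool goes at most 41.7 mm and 7.16 degrees, less where a joint would pass 70% of its speed; a pose out of reach is approached as far as the arm can. A call with a gripper value outside its range is refused whole. The fingers move at their own pace and stop on an object; FORCE is the grip in N (left out, the last holds). Time passes only in rows, so rows that repeat a pose let the fingers close. It gives the time, the measured TCP pose, the force and the opening at its end, in the units of the state.
- sensors.observe(): the state, without advancing time (a new reading comes with each control period).
- vision.grab_frame(name): name is "side" or "top" or "wrist"; returns a dict with "frame" (480x640x3 uint8, red, green, blue), "fx", "fy", "cx", "cy" (pixels), "rvec" (rotation vector, rad) and "tvec" (3), from world to camera coordinates, as OpenCV has them. Camera axes: x right, y down, z forward; pixel columns grow to the right and rows downward; lengths in mm; the calibration is good to about 2 mm. The wrist camera is an equidistant fisheye: a pixel r from the principal point sees the ray r / f radians off the axis. A picture is of the moment at which its call begins. There is no depth.
- bot.finish_job(): hands the job in, once; it reports no verdict.
The state is a dict: "clock": time; "qpos": joint angles; "qvel": joint speeds; "effort": joint torques, N m; "tool_pos": TCP position; "tcp_rot": TCP orientation; "force": force on the tool from outside, world axes, zero at the start; "wrist_torque": the same for the moment, N m; "grip_width": finger opening in mm.
Only numpy, scipy, OpenCV 4.12 (cv2) and the standard library are available. Lean on these libraries where they do the work, as an engineer would, in place of code of your own. Each camera call takes 0.05 s, during which the arm holds its last target. There are 200 camera calls.

## Working session

There is one attempt and no reset: what is moved stays moved. The work goes in short steps, Python scripts to look and compute and a shell command to move; the robot and the scene stay as the last step left them, time stands still between calls to the robot, and variables do not carry over. Pictures are saved under pics/ and viewed, about 8 in all and at most 12, crops included, and the job is handed in when it is done.

```bash
mkdir -p pics
cat > h.py <<'E'
import numpy as np, cv2
from cell import sensors, vision, bot
def grab(n,f=None):
    d=vision.grab_frame(n)
    if f: cv2.imwrite(f,d["frame"][:,:,::-1])
    return d
def ray(d,px,fish=False):
    R,_=cv2.Rodrigues(np.array(d["rvec"],float)); t=np.array(d["tvec"],float).ravel()
    a=np.array([(px[0]-d["cx"])/d["fx"],(px[1]-d["cy"])/d["fy"]])
    if fish:
        r=np.hypot(*a)+1e-12; v=np.r_[a/r*np.sin(r),np.cos(r)]
    else: v=np.r_[a,1]
    return -R.T@t, R.T@v
def onz(d,px,z,fish=False):
    c,v=ray(d,px,fish); return c+v*(z-c[2])/v[2]
def proj(d,P,fish=False):
    R,_=cv2.Rodrigues(np.array(d["rvec"],float)); q=R@np.array(P,float)+np.array(d["tvec"],float).ravel()
    if fish:
        r=np.hypot(q[0],q[1]); th=np.arctan2(r,q[2]); a=q[:2]/max(r,1e-9)*th
    else: a=q[:2]/q[2]
    return np.array([a[0]*d["fx"]+d["cx"],a[1]*d["fy"]+d["cy"]])
def tri(d1,p1,d2,p2,f1=False,f2=False):
    c1,v1=ray(d1,p1,f1);c2,v2=ray(d2,p2,f2)
    s=np.linalg.lstsq(np.c_[v1,-v2],c2-c1,rcond=None)[0]
    a=c1+s[0]*v1;b=c2+s[1]*v2
    return (a+b)/2,np.linalg.norm(a-b)
E
python3 - <<'E'
from h import *
import pickle
D={}
for n in("side","top"):
    D[n]=grab(n,f"pics/{n}0.png"); print(n,ray(D[n],(320,240)),D[n]["fx"])
pickle.dump(D,open("d0.pkl","wb"))
print(sensors.observe())
E
```

```text
side (array([ 355.5244397 , -463.58287728,  588.04843512]), array([ 0.32046312,  0.57444272, -0.75324357])) 442.83579855996015
top (array([450.90965864, -90.56230558, 939.34551438]), array([ 0.16032752, -0.01931558, -0.98718896])) 500.8297817818033
{'clock': 0.1, 'qpos': array([-1.35182258e+00,  2.59282379e-01,  1.53597403e+00,  6.79075929e-06,
        1.34797659e+00, -2.02814516e-01]), 'qvel': array([ 1.14474535e-03, -8.03282490e-04, -5.33367129e-04,  4.63931906e-04,
        5.56430771e-05, -1.29064096e-03]), 'effort': array([ 2.77640851e-03, -4.46973395e+01, -2.91244859e+01, -7.60212765e-05,
        6.44705389e-03,  3.24500661e-05]), 'tool_pos': array([ 225.07921808, -501.32665859,  230.55105857]), 'tcp_rot': array([ 0.59399716, -0.5931803 ,  0.38466698, -0.38384349]), 'force': array([-0.28887759, -0.33105548,  0.74295554]), 'wrist_torque': array([-0.02233434,  0.05225353,  0.01432881]), 'grip_width': 85.38207505562028}
```

View pics/top0.png

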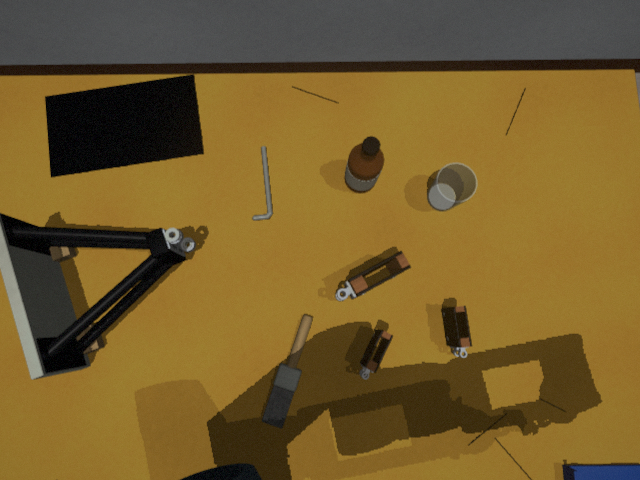

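View pics/side0.png

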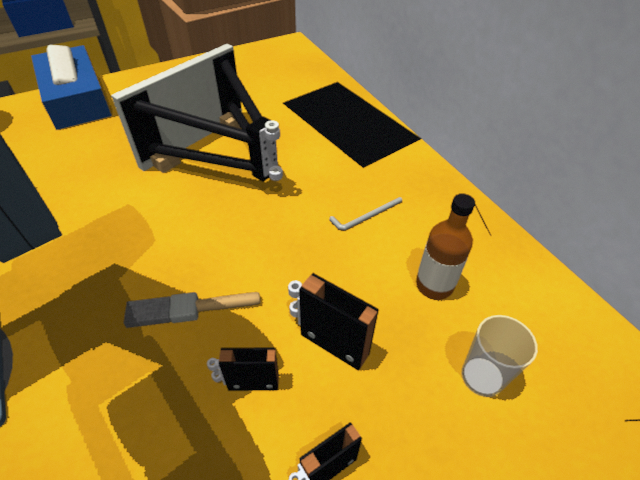

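Candidates for the stock (top view): (375,273) is the largest, and (376,352) and (456,330) are smaller copies, so I choose (375,273). For the bush, the white ring is at top (173,236), side (271,126). I'll check both in one close crop.

Run:
```python
from h import *
import pickle
D=pickle.load(open("d0.pkl","rb"))
T=D["top"]["frame"];S=D["side"]["frame"]
c=lambda I,x,y,w,h,s: np.clip(cv2.resize(I[y:y+h,x:x+w],(w*s,h*s),interpolation=cv2.INTER_CUBIC)*1.5,0,255).astype(np.uint8)
a=np.hstack([c(T,330,240,90,70,4),c(T,150,215,60,70,4)[:280]])
b=np.hstack([c(S,280,265,100,108,3),c(S,240,105,60,81,4)])
w=max(a.shape[1],b.shape[1]); p=lambda i:np.pad(i,((0,0),(0,w-i.shape[1]),(0,0)))
cv2.imwrite("pics/crop1.png",np.vstack([p(a),p(b[:320])])[:,:,::-1])
for nm,px,z in [("bush",(173,236),157),("kn",(344,292),93),("casefar",(404,260),120),("casenear",(355,283),120)]: print(nm,onz(D["top"],px,z))
print(tri(D["top"],(173,236),D["side"],(271,125)))
```

```text
bush [586.95264932 126.96247068 157.        ]
kn [ 499.41490229 -146.19797191   93.        ]
casefar [ 549.12532258 -244.32726331  120.        ]
casenear [ 512.27167251 -162.70451073  120.        ]
(array([586.97240142, 126.70348796, 157.76348071]), np.float64(0.3179716165810656))
```

View pics/crop1.png

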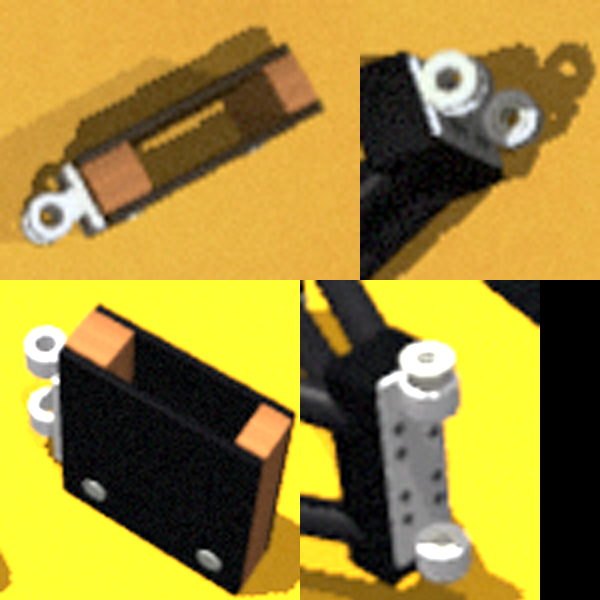

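The crop shows the large stock with its white knuckles at top (342,294), and the bush ring at top (173,235), side (272,124). Next I'll work out the poses.

Run:
```python
from h import *
import pickle
from scipy.spatial.transform import Rotation as Ro
D=pickle.load(open("d0.pkl","rb")); T,S=D["top"],D["side"]
print("bush",tri(T,(173,234.5),S,(271.75,124.25)))
P=[onz(T,p,120)[:2] for p in [(348,282),(355,297.5),(400.75,251.25),(410.5,267)]]
print("corners",P,"len",np.linalg.norm((P[0]+P[1])/2-(P[2]+P[3])/2),"w",np.linalg.norm(P[0]-P[1]),np.linalg.norm(P[2]-P[3]))
c=sum(P)/4;a=(P[0]+P[1]-P[2]-P[3]);print("mid",c,"yaw",np.degrees(np.arctan2(a[1],a[0])))
k=onz(T,(341.75,293.75),93);print("kn",k,"tri",tri(T,(341.75,293.75),S,(280+45/3,265+65/3)))
d=k[:2]-c;print("d",np.linalg.norm(d),np.degrees(np.arctan2(d[1],d[0])))
# panel white
for n in("top","side"):
    f=D[n]["frame"];h=cv2.cvtColor(f,cv2.COLOR_RGB2HSV);x0=(0,200,60,400) if n=="top" else (100,30,260,190)
    m=((h[...,1]<60)&(h[...,2]>70)).astype(np.uint8);z=np.zeros_like(m);z[x0[1]:x0[3],x0[0]:x0[2]]=m[x0[1]:x0[3],x0[0]:x0[2]]
    cs=max(cv2.findContours(z,0,2)[0],key=cv2.contourArea);print(n,cv2.approxPolyDP(cs,4,True)[:,0].tolist())
st=sensors.observe();R=Ro.from_quat(np.roll(st["tcp_rot"],-1)).as_matrix();print(R)
```

```text
bush (array([588.81906391, 126.6335377 , 158.77022679]), np.float64(0.48761829348837077))
corners [array([ 514.0256686 , -151.32066607]), array([ 488.79297042, -162.0805881 ]), array([ 563.7033317 , -239.60207187]), array([ 537.45791529, -254.48692965])] len 102.85831344926956 w 27.431095124771335 30.172518511873587
mid [ 525.9949715  -201.87256392] yaw 118.55805019780944
kn [ 496.53484342 -142.35348312   93.        ] tri (array([ 496.79951526, -142.55174086,   90.44232214]), np.float64(0.2663154899274819))
d 66.41099401630166 116.33400516445269
top [[0, 223], [0, 268], [30, 375], [44, 376]]
side [[231, 45], [112, 95], [141, 168], [152, 164], [150, 159], [140, 161], [119, 101], [146, 89], [153, 103], [219, 121], [211, 60]]
[[ 4.09390987e-01 -3.49862768e-04  9.12358974e-01]
 [-9.12357629e-01  1.60260765e-03  4.09390998e-01]
 [-1.60538414e-03 -9.99998655e-01  3.36893164e-04]]
```

Run:
```python
from h import *
import pickle
D=pickle.load(open("d0.pkl","rb")); T,S=D["top"],D["side"]
a,b=onz(S,(113,95),165),onz(S,(232,46),165);print(a,b,np.linalg.norm(a-b))
n=(a-b);print("yaw along x?",np.degrees(np.arctan2(n[1],n[0])), "mid->bush",np.linalg.norm(((a+b)/2)[:2]-[588,127]),np.degrees(np.arctan2(*((((a+b)/2)[:2]-[588,127])[::-1]))))
# top view: panel corner bottom edge
print(onz(T,(44,376),165),onz(T,(30,375),165),onz(T,(0,215),165))
```

```text
[373.81374609 326.82637667 165.        ] [626.56343704 408.16648559 165.        ] 265.5157614796204
yaw along x? -162.160744541478 mid->bush 256.0261252984482 110.05843320857063
[375.54242745 309.23487683 165.        ] [377.21679647 330.26262412 165.        ] [622.25184588 399.3901821  165.        ]
```

```bash
python3 -m crank '[182,314,20,42,1,182,314,20,42,1,182,314,20,42,1,182,314,20,42,1,182,314,20,42,1,182,314,20,42,1,182,314,20,42,1,182,314,20,42,1,182,314,20,42,1,182,314,20,42,1]'; python3 -m crank '[181,275,0,42,1,181,275,0,42,1,181,275,0,42,1,181,275,0,42,1,181,275,0,42,1,181,275,0,42,1,181,275,0,42,1,181,275,0,42,1,181,275,0,42,1,181,275,0,42,1]'
python3 - <<'E'
from h import *
import pickle
d=grab("wrist","pics/w1.png");pickle.dump(d,open("w1.pkl","wb"))
print(ray(d,(d["cx"],d["cy"])),d["fx"],d["cx"],d["cy"]);s=sensors.observe();print(s["tool_pos"],s["force"],s["clock"])
for p in [(588,127,157),(609,62,0),(526,-202,120)]: print(proj(d,p,True))
E
```

```text
clock: 0.93
tool_pos: [408.9, -182.9, 251.5]
tcp_rot: [0.693, -0.691, 0.144, -0.144]
force: [-0.8, 0.6, -0.5]
grip_width: -0.1
clock: 1.77
tool_pos: [588.4, 88.3, 250.0]
tcp_rot: [0.698, -0.698, -0.112, 0.113]
force: [-0.8, -1.2, 0.4]
grip_width: 0.0
(array([561.93585878, 167.3594893 , 391.28565511]), array([ 0.09868998, -0.30219461, -0.94812378])) 371.64829954431775 315.0933424939128 242.1708984815495
[587.87328757  87.06759108 250.26584861] [-0.70695431 -0.35481093 -0.44672185] 1.8167
[334.40139273 194.81721121]
[326.12260154 228.02256355]
[184.85805346 446.68437213]
```

View pics/w1.png

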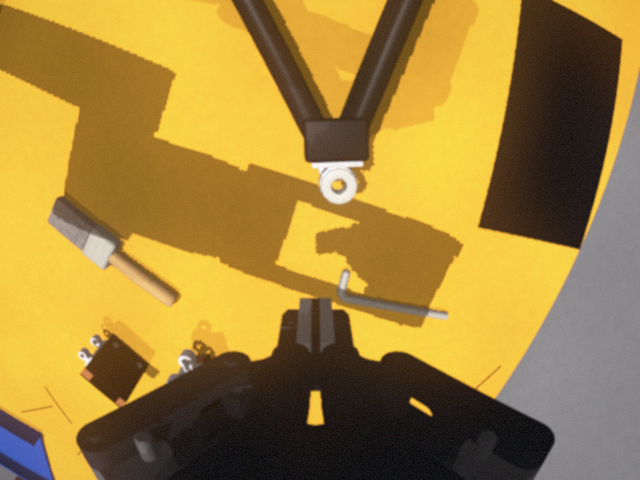

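The wrist view shows the bush ring at about (338,184), with the leaf's white strip just above it at row ~164 and the post behind. I'll fit the ring and the leaf line.

```bash
cat > fit.py <<'E'
from h import *
import pickle,sys
d=pickle.load(open("w1.pkl","rb"));f=d["frame"]
h=cv2.cvtColor(f,cv2.COLOR_RGB2HSV);m=((h[...,1]<70)&(h[...,2]>130)).astype(np.uint8);z=np.zeros_like(m);z[150:215,300:375]=m[150:215,300:375]
cs=max(cv2.findContours(z,0,1)[0],key=cv2.contourArea)[:,0];print(cs.min(0),cs.max(0))
# flange circle: points below row 178
q=cs[cs[:,1]>178]; A=np.c_[2*q,np.ones(len(q))];s=np.linalg.lstsq(A,(q**2).sum(1),rcond=None)[0];print("circ",s[:2],np.sqrt(s[2]+s[0]**2+s[1]**2))
hole=1-z[174:196,328:350];
n,l,st,ce=cv2.connectedComponentsWithStats(hole);print(st,ce+[328,174])
for zz in(150,156,158): print(zz,onz(d,s[:2],zz,True))
# top contour of white strip per column = post/leaf boundary
cols=range(313,362);t=[150+np.argmax(z[150:215,c]) for c in cols]
P=np.array([onz(d,(c,r),146,True)[:2] for c,r in zip(cols,t)]);v=cv2.fitLine(P.astype(np.float32),cv2.DIST_HUBER,0,.01,.01).ravel();print("line",v,"yaw",np.degrees(np.arctan2(v[1],v[0]))+90, P[0],P[-1])
# post dark
g=(h[...,2]<75).astype(np.uint8)
for r in (130,150):
    row=np.where(g[r,290:385])[0]+290;print(r,row.min(),row.max())
for c in (310,320,330,340,350,360):
    col=np.where(h[100:175,c,2]<75)[0]+100;print(c,col.min(),col.max(),end=' ; ')
E
python3 fit.py
```

```text
[312 161] [362 203]
circ [337.90915494 184.8447475 ] 18.17071691966592
[[  0   0  22  22 352]
 [  3   5  14  13 132]] [[338.78693182 184.43181818]
 [337.73484848 184.68181818]]
150 [588.78218206 132.86952405 150.        ]
156 [588.11460014 133.72717881 156.        ]
158 [587.89207284 134.01306373 158.        ]
line [9.3733925e-01 3.4841812e-01 5.8260095e+02 1.4668628e+02] yaw 110.39059 [568.63834143 141.61800221] [598.47463636 152.50180261]
130 361 366Traceback (most recent call last):
  File "fit.py", line 17, in <module>
    row=np.where(g[r,290:385])[0]+290;print(r,row.min(),row.max())
                                              ~~~~~~~^^
    return umr_minimum(a, axis, None, out, keepdims, initial, where)
ValueError: zero-size array to reduction operation minimum which has no identity
```

The wrist view gives y about 7 mm larger than the fixed cameras, possibly because the arm was still settling. I'll retake it at rest.

```bash
sed -i '/^g=/,$d' fit.py
python3 - <<'E'
from h import *
import pickle
d=grab("wrist");pickle.dump(d,open("w1.pkl","wb"));s=sensors.observe();print(s["tool_pos"],s["clock"],s["qvel"].round(3))
print("tip px",proj(d,s["tool_pos"],True))
t=vision.grab_frame("top");print(proj(t,s["tool_pos"]));pickle.dump(t,open("t1.pkl","wb"))
E
python3 fit.py
```

```text
[587.64799233  86.27444785 250.61926454] 1.8667 [-0.022 -0.018  0.009  0.001  0.001  0.003]
tip px [315.17770437 321.77622041]
[183.92908358 223.94402188]
[313 159] [364 202]
circ [339.26481999 183.17144892] 18.14092530321775
[[  0   0  22  22 358]
 [  4   4  15  12 126]] [[338.29050279 184.97486034]
 [339.0952381  183.15079365]]
150 [588.7974952  132.88171821 150.        ]
156 [588.11991129 133.70952574 156.        ]
158 [587.89404999 133.98546158 158.        ]
line [9.3018550e-01 3.6708984e-01 5.8378796e+02 1.4713252e+02] yaw 111.53625 [568.16605963 140.32945565] [597.60346734 152.43768933]
```

Run:
```python
from h import *
import pickle
D=pickle.load(open("d0.pkl","rb")); T,S=D["top"],D["side"];W=pickle.load(open("w1.pkl","rb"))
for P in [(588,134,156),(588,127,158)]: print(P,proj(T,P),proj(S,P),proj(W,P,True))
print("TW",tri(T,(173,234.5),W,(339.2,183.2),False,True),"SW",tri(S,(271.75,124.25),W,(339.2,183.2),False,True))
# pin tips on bench: top (264,148) (254,217); side (401,200),(333,219); wrist (447,315),(346,270)
for z in (5,):
  for a,b,c in [((264,148),(401,200),(447,315)),((254,217.5),(333,219),(346,271))]: print(onz(T,a,z),onz(S,b,z),onz(W,c,z,True))
# black mat corners: top (203,154),(195,77); side(365,163),(420,137); wrist (481,227),(580,247)
for a,b,c in [((203,154),(365,163),(481,226)),((52,174),(284,103),(525,0)),]: print(onz(T,a,0),onz(S,b,0),onz(W,c,0,True))
```

```text
(588, 134, 156) [168.75928847 235.50365995] [269.75707656 123.50300021] [339.23584108 182.69053416]
(588, 127, 158) [172.82995707 235.24171965] [271.38677763 124.63818382] [335.85730848 193.41481863]
TW (array([590.9008587 , 131.48366458, 141.56787478]), np.float64(2.3860241008672483)) SW (array([589.62320776, 133.03240324, 154.22495303]), np.float64(2.7610253291748625))
[785.9919026   -1.97030507   5.        ] [788.30322799  -1.71066663   5.        ] [787.75744809   3.324611     5.        ]
[647.45829359  16.27928028   5.        ] [648.74105342  14.80172838   5.        ] [645.47872007  21.05707007   5.        ]
[776.77296862 118.01946601   0.        ] [790.06209707 128.8636495    0.        ] [780.56482061 121.17090568   0.        ]
[739.30079091 410.73191293   0.        ] [737.42329223 412.35155345   0.        ] [740.44302849 398.69634397   0.        ]
```

```bash
python3 -m crank '[0,43,-30,0,1,0,43,-60,0,1,0,43,-78,0,1,0,43,-78,0,1,0,43,-78,0,1,0,43,-78,0,1]'
python3 - <<'E'
from h import *
import pickle
S=grab("side");T=grab("top");W=grab("wrist");pickle.dump((S,T,W),open("d2.pkl","wb"));s=sensors.observe();p=s["tool_pos"];print(p)
print(proj(S,p),proj(T,p),proj(W,p,True))
c=lambda I,x,y,w,h,k: np.clip(cv2.resize(I["frame"][y:y+h,x:x+w],(w*k,h*k),interpolation=cv2.INTER_CUBIC)*1.5,0,255).astype(np.uint8)
cv2.imwrite("pics/c2.png",np.hstack([c(S,230,70,80,120,5),c(W,270,200,100,150,4)])[:,:,::-1])
E
```

```text
clock: 2.42
tool_pos: [589.1, 128.9, 175.2]
tcp_rot: [-0.698, 0.699, 0.112, -0.11]
force: [0.4, -0.4, 0.4]
grip_width: 0.2
[589.41562501 129.4458697  175.468418  ]
[270.82110113 114.57621805] [168.21943342 232.44281217] [316.11555943 319.42507656]
```

View pics/c2.png

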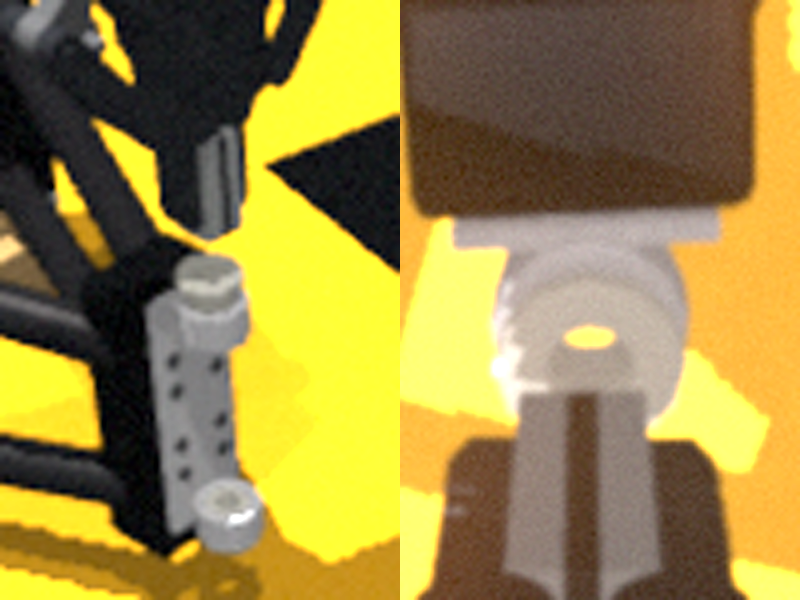

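Run:
```python
from h import *
import pickle
S,T,W=pickle.load(open("d2.pkl","rb"))
print(onz(W,(317.5,283.7),157,True), onz(W,(317.5,283.7),153,True))
for P in [(588,128,157),(588,131,157),(588,134,157)]:
  print(P,(proj(W,P,True)-[270,200])*4+[400,0],[((proj(W,np.array(P)+np.array([-.31,.95,0])*k,True)-[270,200])*4)[1].round() for k in (-5,5,12)],(proj(S,P)-[230,70])*5)
```

```text
[587.43220621 138.01000245 157.        ] [588.05526131 136.24857445 153.        ]
(588, 128, 157) [568.58951324 407.12241074] [np.float64(443.0), np.float64(370.0), np.float64(317.0)] [205.91238879 274.1973325 ]
(588, 131, 157) [576.25345507 386.20491418] [np.float64(423.0), np.float64(349.0), np.float64(295.0)] [202.23224567 269.57315933]
(588, 134, 157) [584.01857842 364.97969647] [np.float64(402.0), np.float64(327.0), np.float64(273.0)] [198.56926875 264.97055583]
```

Both views agree on the fingertip but differ by a few mm on the bush. A press at y≈131 tolerates either. Once in contact, one look gives the true offset.

```bash
python3 -m crank '[0,1,-8,0,1,0,1,-12,0,1,0,1,-12,0,1,0,1,-13,0,1,0,1,-14,0,1,0,1,-15,0,1,0,1,-16,0,1,0,1,-17,0,1,0,1,-18,0,1,0,1,-18,0,1]'; python3 -c "
from h import *
s=sensors.observe();print(s['tool_pos'],s['force'],s['wrist_torque'])"
```

```text
clock: 3.4
tool_pos: [588.3, 131.2, 156.1]
tcp_rot: [-0.698, 0.698, 0.112, -0.111]
force: [-2.1, -0.9, 4.2]
grip_width: 0.2
[588.29538109 131.24416544 156.12638429] [-2.1068895  -0.8966287   4.15180541] [-0.02179593  0.28509893  0.03606816]
```

```bash
python3 -m crank '[0,0,-1,0,1,0,0,-2,0,1,0,0,-3,0,1,0,0,-4,0,1,0,0,-4,0,1]'; python3 -m crank '[0,0,-1,0,1,0,0,-2,0,1,0,0,-2,0,1]';  python3 -c "
from h import *
import pickle
S=grab('side');W=grab('wrist');pickle.dump((S,W),open('d3.pkl','wb'))
s=sensors.observe();print(s['tool_pos'],s['force'],s['wrist_torque'])
c=lambda I,x,y,w,h,k: np.clip(cv2.resize(I['frame'][y:y+h,x:x+w],(w*k,h*k),interpolation=cv2.INTER_CUBIC)*1.5,0,255).astype(np.uint8)
cv2.imwrite('pics/c3.png',np.hstack([c(S,230,70,80,120,5),c(W,270,200,100,150,4)])[:,:,::-1])"
```

```text
clock: 3.82
tool_pos: [588.3, 131.3, 152.3]
tcp_rot: [-0.698, 0.698, 0.112, -0.111]
force: [-2.8, -0.7, 5.0]
grip_width: -0.3
clock: 4.07
tool_pos: [588.3, 131.3, 150.3]
tcp_rot: [-0.698, 0.698, 0.112, -0.111]
force: [-1.8, -0.5, 5.9]
grip_width: 0.0
[588.30772603 131.26719081 150.34731267] [-1.44440872  0.1335011   6.21705089] [-0.07577025  0.41238    -0.02103391]
```

View pics/c3.png

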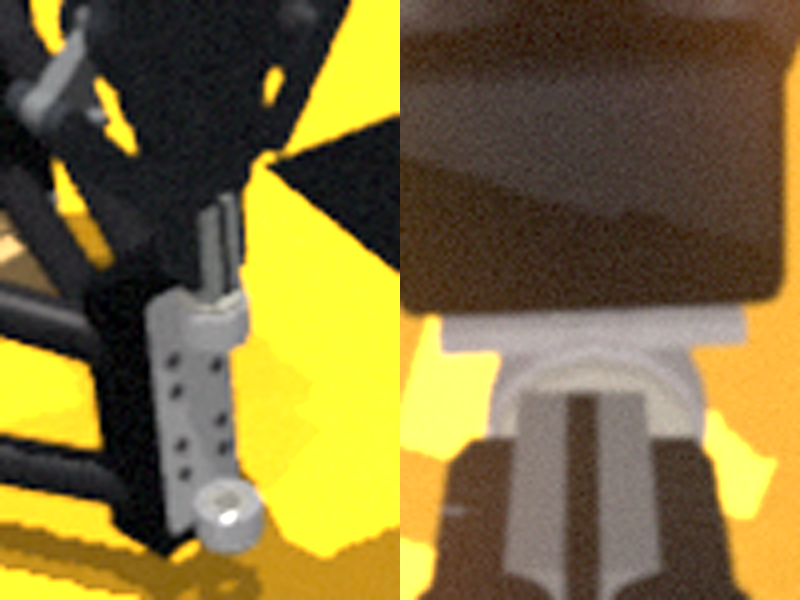

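```bash
python3 -m crank '[0,0,-1,0,1,0,0,-2,0,1,0,0,-2.5,0,1,0,0,-2.5,0,1]'; python3 -c "
from h import *
import pickle
S,W=pickle.load(open('d3.pkl','rb'))
for P in [(588.3,131.3,150),(589,134.5,150),(588,128,150),(589,134.5,58),(588,128,58),(588,134.5,44),(588,128,44)]: print(P,(proj(S,P)-[230,70])*5,(proj(W,P,True)-[270,200])*4+[400,0])
s=sensors.observe();print(s['tool_pos'],s['force'],s['wrist_torque'])"
```

```text
clock: 4.5
tool_pos: [588.4, 131.3, 149.9]
tcp_rot: [-0.698, 0.698, 0.113, -0.111]
force: [-6.7, -0.8, 17.1]
grip_width: 0.1
(588.3, 131.3, 150) [204.16322306 286.58610932] [585.01566179 478.44882107]
(589, 134.5, 150) [202.17627626 281.11910495] [600.3152636  456.23352045]
(588, 128, 150) [207.37150236 291.9191809 ] [573.10657548 501.94203449]
(589, 134.5, 58) [219.95831894 492.69264892] [592.64475375 180.80843723]
(588, 128, 58) [224.80338208 503.64028038] [574.78330884 213.90743913]
(588, 134.5, 44) [219.96411657 522.61494081] [586.48164826 153.03980225]
(588, 128, 44) [227.20088978 532.75951331] [574.95072316 186.35098652]
[588.38087528 131.27559973 149.90622012] [-6.68104115 -0.81329527 17.13164542] [-0.08822386  1.15944621  0.0297103 ]
```

The bush is home: z stopped at 149.9 with the force rising to 17 N. Now I lift and go over to the stock, standing back a little for a wrist look.

```bash
python3 -m crank '[0,0,40,0,1,0,0,80,0,1,0,0,93,0,1,-17,-150,93,9.5,-1,-17,-150,93,9.5,-1,-17,-150,93,9.5,-1,-17,-150,93,9.5,-1,-17,-150,93,9.5,-1]'; python3 -m crank '[-17,-236,0,0,-1,-17,-236,0,0,-1,-17,-236,0,0,-1,-17,-236,0,0,-1,-17,-236,0,0,-1,-17,-236,0,0,-1,-17,-236,0,0,-1,-17,-236,0,0,-1,-17,-236,0,0,-1]'
python3 - <<'E'
from h import *
import pickle
d=grab("wrist","pics/w4.png");pickle.dump(d,open("w4.pkl","wb"))
s=sensors.observe();print(s["tool_pos"],s["force"],s["clock"],s["grip_width"])
E
```

```text
clock: 5.17
tool_pos: [570.8, -24.1, 239.8]
tcp_rot: [-0.686, 0.688, 0.167, -0.168]
force: [0.1, -0.4, -0.3]
grip_width: 60.3
clock: 5.92
tool_pos: [554.3, -253.9, 239.5]
tcp_rot: [0.687, -0.686, -0.169, 0.169]
force: [0.1, 0.1, 0.9]
grip_width: 85.1
[ 554.42553785 -253.29655128  239.71529793] [ 0.04704652  0.05989164 -0.18981509] 5.9667 85.2622343210747
```

View pics/w4.png

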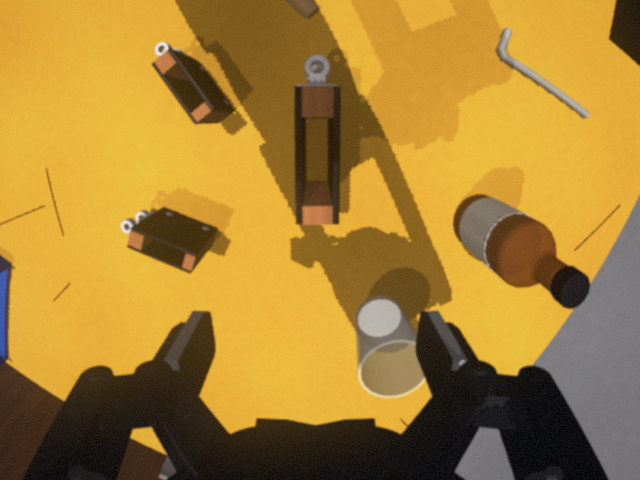

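The wrist view shows the stock straight ahead: knuckle ring at (317,68), case-top corners at about (296,86), (340,86), (297,223), (339,223). The beaker rim is at (393,368) and its base at (379,318).

Run:
```python
from h import *
import pickle
d=pickle.load(open("w4.pkl","rb"))
P=[onz(d,p,120,True)[:2] for p in [(296,86),(340,86),(297,223),(339,223)]]
c=sum(P)/4;a=P[0]+P[1]-P[2]-P[3]
print(P,"len",np.linalg.norm(a)/2,"w",np.linalg.norm(P[0]-P[1]),np.linalg.norm(P[2]-P[3]),"mid",c,"yaw",np.degrees(np.arctan2(a[1],a[0])))
k=onz(d,(317,68),93,True)[:2];print(k,np.linalg.norm(k-c),np.degrees(np.arctan2(*(k-c)[::-1])))
print("beaker",onz(d,(393,368),105,True),onz(d,(379,318),3,True)); print("bottle",onz(d,(480,225),5,True))
```

```text
[array([ 492.03005608, -163.51263922]), array([ 518.71499721, -149.45693987]), array([ 537.46071235, -250.4627352 ]), array([ 564.58256655, -236.2547066 ])] len 98.13725821103635 w 30.16038407224121 30.61801842013697 mid [ 528.19708305 -199.92175522] yaw 117.72030427173968
[ 497.1654884  -141.96969264] 65.73736703197339 118.16771643498782
beaker [ 680.99341518 -338.30634665  105.        ] [ 684.91283757 -340.66242708    3.        ]
bottle [ 728.84472059 -187.33331799    5.        ]
```

```bash
python3 -m crank '[-27,53,0,0,-1,-27,53,0,0,-1,-27,53,-30,0,-1,-27,53,-70,0,-1,-27,53,-110,0,-1,-27,53,-140,0,-1,-27,53,-155,0,-1,-27,53,-165,0,-1,-27,53,-165,0,-1,-27,53,-165,0,-1]'; python3 -m crank '[0,0,0,0,1,0,0,0,0,1,0,0,0,0,1,0,0,0,0,1,0,0,0,0,1,0,0,0,0,1,0,0,0,0,1]' 50;python3 -m crank '[0,0,5,0,1,0,0,15,0,1,0,0,30,0,1,0,0,45,0,1,0,0,60,0,1,0,0,60,0,1]'
```

```text
clock: 6.8
tool_pos: [527.8, -201.0, 75.4]
tcp_rot: [-0.686, 0.687, 0.17, -0.169]
force: [0.7, -0.3, -0.1]
grip_width: 85.3
clock: 7.38
tool_pos: [527.8, -202.1, 75.7]
tcp_rot: [-0.686, 0.687, 0.169, -0.169]
force: [-0.7, 1.5, 6.2]
grip_width: 31.3
clock: 7.88
tool_pos: [528.5, -202.7, 137.9]
tcp_rot: [-0.685, 0.688, 0.17, -0.168]
force: [1.1, -0.5, -4.0]
grip_width: 31.8
```

```bash
python3 -m crank '[25,40,0,-2,1,50,80,0,-4,1,75,120,0,-6,1,95,160,0,-7.7,1,104,195,-10,-7.7,1,104,215,-25,-7.7,1,104,215,-25,-7.7,1,104,215,-25,-7.7,1,104,215,-25,-7.7,1]'
python3 - <<'E'
from h import *
import pickle
d=grab("wrist","pics/w5.png");s=sensors.observe();pickle.dump((d,s),open("w5.pkl","wb"))
print(s["tool_pos"],s["force"],s["clock"],s["grip_width"])
E
```

```text
clock: 8.63
tool_pos: [630.5, 13.3, 108.7]
tcp_rot: [-0.696, 0.696, 0.122, -0.124]
force: [-0.5, 0.2, -3.9]
grip_width: 31.5
[630.98715696  12.45611049 109.4343642 ] [ 0.23816228  0.16235248 -3.62871778] 8.6833 31.41903791962082
```

View pics/w5.png

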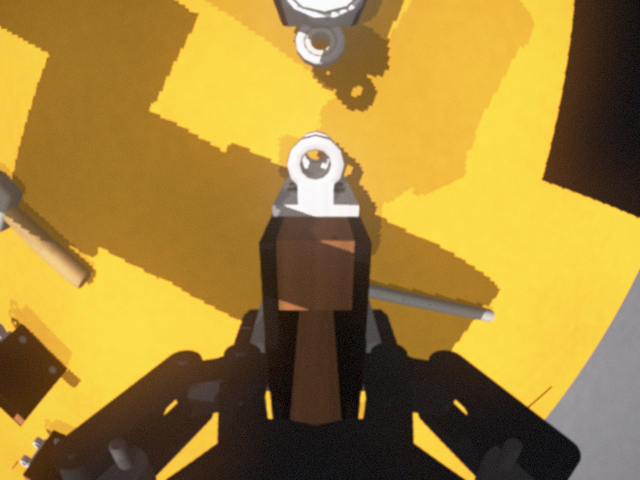

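The wrist view shows the held stock straight, with the upper knuckle ring at (317,161). The lower lug ring is at (320,43), and the bush is just cut off at the top edge, (322,0).

```bash
cat > circ.py <<'E'
from h import *
import pickle
from scipy.spatial.transform import Rotation as Ro
def ringfit(f,box,lo,hi,smax=70,use=None):
    x,y,w,h=box;hs=cv2.cvtColor(f[y:y+h,x:x+w],cv2.COLOR_RGB2HSV)
    m=((hs[...,1]<smax)&(hs[...,2]>lo)).astype(np.uint8)
    c=max(cv2.findContours(m,0,1)[0],key=cv2.contourArea)[:,0]+[x,y]
    if use is not None:c=c[use(c)]
    best=None
    A=np.c_[2*c,np.ones(len(c))];w_=np.ones(len(c))
    for _ in range(20):
        s=np.linalg.lstsq(A*w_[:,None],(c**2).sum(1)*w_,rcond=None)[0];r=np.sqrt(s[2]+s[0]**2+s[1]**2)
        e=np.abs(np.hypot(*(c-s[:2]).T)-r);w_=1/(1+(e/.7)**2)
    return s[:2],r,(e<1).mean()
E
python3 - <<'E'
from circ import *
d,s=pickle.load(open("w5.pkl","rb"));f=d["frame"]
R=Ro.from_quat(np.roll(s["tcp_rot"],-1)).as_matrix();j=R[:,0];print("jaw yaw",np.degrees(np.arctan2(j[1],j[0])),"finger dir",R[:,1])
k,r,q=ringfit(f,(280,130,75,60),140,0,use=lambda c:(c[:,1]>138)&(c[:,1]<178));print("knuckle",k,r,q)
for z in(126.5,127.5): print(z,onz(d,k,z,True), "rad mm",r/d["fx"]*np.linalg.norm(ray(d,k,True)[0]-onz(d,k,z,True)))
l,r,q=ringfit(f,(288,22,62,46),110,0);P=onz(d,l,58,True);print("lug",l,r,q,P,r/d["fx"]*np.linalg.norm(ray(d,k,True)[0]-P))
print(proj(d,(588,134,150),True),proj(d,(588,134,58),True))
E
```

```text
jaw yaw 19.953712528632146 finger dir [-6.58797527e-04 -5.44990754e-04 -9.99999634e-01]
knuckle [315.34803158 163.99672163] 28.22833278671527 0.9875
126.5 [606.46744082  78.36180374 126.5       ] rad mm 9.440935823925834
127.5 [606.4292936   78.46891624 127.5       ] rad mm 9.36449199517039
lug [319.90747567  41.38567042] 24.166845404282085 0.5806451612903226 [589.29036395 132.04209014  58.        ] 12.784927572522141
[321.59336976 -33.83461907] [318.82936101  37.18082049]
```

```bash
python3 -m crank '[-4,10,1,0,1,-8,22,1,0,1,-12,32,1,0,1,-13,38,1,0,1,-13,38,1,0,1,-13,38,1,0,1]'
python3 - <<'E'
from h import *
import pickle
d=grab("wrist");s=sensors.observe();sd=grab("side");pickle.dump((d,s,sd),open("w6.pkl","wb"))
print(s["tool_pos"],s["force"],s["clock"])
c=lambda I,x,y,w,h,k: np.clip(cv2.resize(I["frame"][y:y+h,x:x+w],(w*k,h*k),interpolation=cv2.INTER_CUBIC)*1.3,0,255).astype(np.uint8)
cv2.imwrite("pics/c6.png",np.hstack([c(d,260,20,120,150,4),c(sd,230,90,80,150,4)])[:,:,::-1])
E
```

```text
clock: 9.18
tool_pos: [618.2, 51.7, 111.1]
tcp_rot: [-0.696, 0.696, 0.123, -0.123]
force: [0.0, -0.3, -4.2]
grip_width: 31.3
[618.34579843  51.2826981  111.06393353] [-0.23679956 -0.25053462 -4.06032388] 9.2333
```

View pics/c6.png

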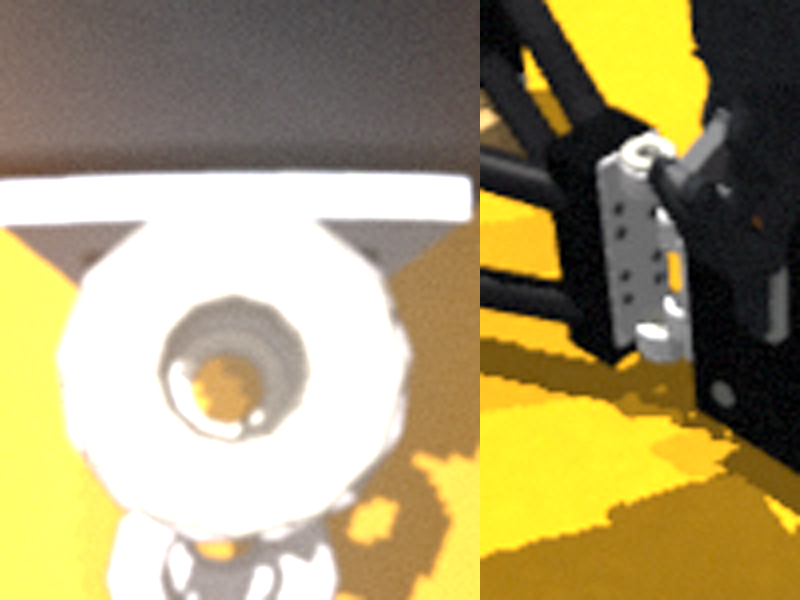

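The crop shows the bush hole at px (318.8,112), the lower lug hole visible concentrically through it, and the leaf edge level in the image, so yaw is good. The side view shows the knuckles just entering the gap, with room above and below.

Run:
```python
from circ import *
d5,s5=pickle.load(open("w5.pkl","rb"));d,s,_=pickle.load(open("w6.pkl","rb"))
b=onz(d,(318.75,112),150,True);print("bush",b)
for l in ((317,161.5),(315.3,164)):
  k=onz(d5,l,127.5,True)-s5["tool_pos"]; h=k[:2]+s["tool_pos"][:2]; print("hinge now",h,"shift",b[:2]-h)
u=np.array([np.cos(np.radians(110)),np.sin(np.radians(110))]);print(u)
# leaf line in world from wrist
a1,a2=onz(d,(265,20+220/4),146,True),onz(d,(375,20+219/4),146,True);v=a2-a1;print("yaw gantry",np.degrees(np.arctan2(v[1],v[0]))+90,a1,a2,"dist leaf-bush",np.dot((a1+a2)[:2]/2-b[:2],u))
```

```text
bush [589.12560955 132.82900174 150.        ]
hinge now [594.01308728 118.26441233] shift [-4.88747773 14.56458941]
hinge now [593.77345009 117.28905713] shift [-4.64784054 15.53994461]
[-0.34202014  0.93969262]
yaw gantry 110.39078474795653 [571.22684882 138.06009757 146.        ] [600.17769438 148.82152048 146.        ] dist leaf-bush 11.14268753160908
```

```bash
python3 -m crank '[-2,5,0,0,1,-3.5,10,0,0,1,-5,14.5,0,0,1,-5,14.5,0,0,1,-5,14.5,0,0,1,-5,14.5,0,0,1]'
python3 - <<'E'
from h import *
import pickle
d=grab("wrist");s=sensors.observe();sd=grab("side");pickle.dump((d,s,sd),open("w7.pkl","wb"))
print(s["tool_pos"],s["force"],s["clock"])
c=lambda I,x,y,w,h,k: np.clip(cv2.resize(I["frame"][y:y+h,x:x+w],(w*k,h*k),interpolation=cv2.INTER_CUBIC)*1.3,0,255).astype(np.uint8)
cv2.imwrite("pics/c7.png",np.hstack([c(d,285,100,70,100,6)[:,:],c(sd,250,110,60,100,6)])[:,:,::-1])
E
```

```text
clock: 9.78
tool_pos: [613.2, 65.7, 110.8]
tcp_rot: [-0.696, 0.696, 0.123, -0.123]
force: [0.0, -0.6, -4.2]
grip_width: 31.1
[613.2963098   65.66628231 110.81460819] [ 0.37986537  0.18613421 -4.36429128] 9.8333
```

View pics/c7.png

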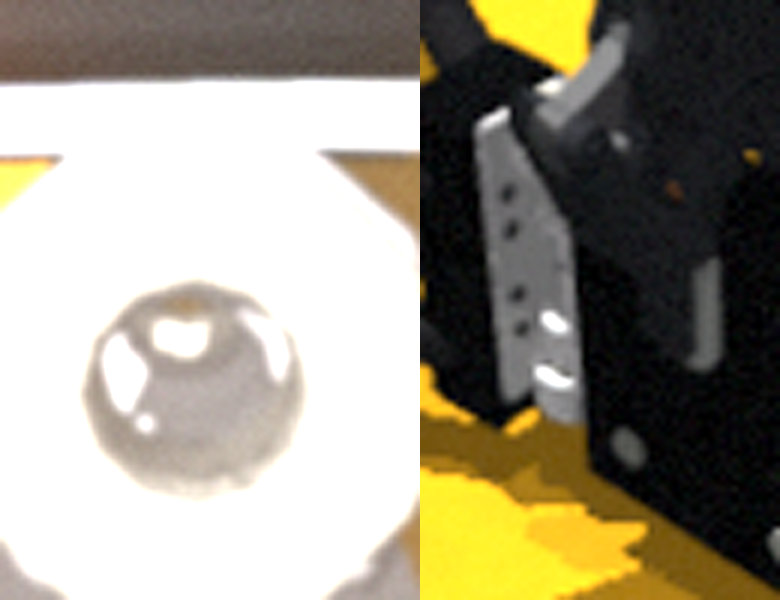

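Run:
```python
from h import *
import pickle
d,s,sd=pickle.load(open("w7.pkl","rb"))
b=onz(d,(317.2,164.7),150,True);print("bush",b,"cam",ray(d,(0,0))[0])
for z in (150,128,106,84,62,58,41):
  e=lambda o:((proj(d,(b[0]+o[0],b[1]+o[1],z),True)-[285,100])*6).round()
  c=e((0,0));t=e((-.342*5,.94*5));bo=e((.342*5,-.94*5));l=e((-4.7,-1.7));r=e((4.7,1.7));print(z,c,"top",t[1],"bot",bo[1],"L",l[0],"R",r[0])
f=d["frame"].astype(float).mean(2)[140:190,290:346]
g=np.clip((f-90)*1.7,0,255).astype(np.uint8)
g=cv2.resize(d["frame"][140:190,290:346],None,fx=10,fy=10,interpolation=cv2.INTER_CUBIC)
lab=cv2.cvtColor(g,cv2.COLOR_RGB2LAB);lab[...,0]=cv2.createCLAHE(4,(2,2)).apply(lab[...,0]);g=cv2.cvtColor(lab,cv2.COLOR_LAB2RGB)
cv2.imwrite("pics/c8.png",g[:,:,::-1])
```

```text
bush [588.8764189  133.09756932 150.        ] cam [584.22368523 144.02206697 252.06628132]
150 [193. 388.] top 280.0 bot 495.0 L 84.0 R 302.0
128 [191. 343.] top 253.0 bot 431.0 L 101.0 R 281.0
106 [189. 311.] top 235.0 bot 387.0 L 112.0 R 266.0
84 [188. 287.] top 221.0 bot 353.0 L 121.0 R 255.0
62 [187. 269.] top 211.0 bot 328.0 L 128.0 R 246.0
58 [187. 266.] top 209.0 bot 324.0 L 129.0 R 245.0
41 [186. 255.] top 203.0 bot 308.0 L 133.0 R 239.0
```

View pics/c8.png

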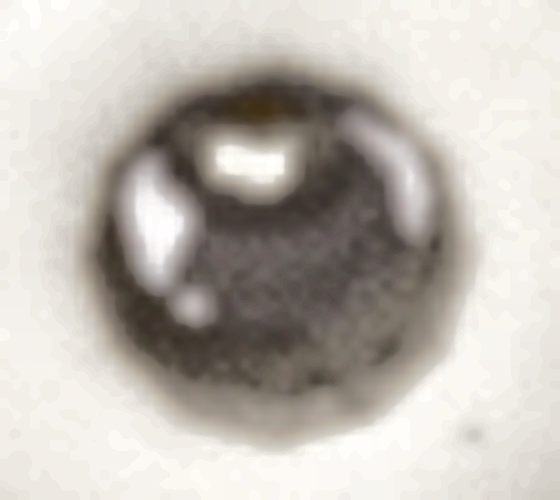

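Run:
```python
from circ import *
d5,s5=pickle.load(open("w5.pkl","rb"));d,s,_=pickle.load(open("w7.pkl","rb"))
f=d5["frame"];h=cv2.cvtColor(f,cv2.COLOR_RGB2HSV)
v=h[...,2].astype(int);
print("row profile x at y=161",v[161,282:352]);print("col at x=317",v[128:192,317]);print("sat col",h[128:192,317,1])
b=np.array([588.88,133.10]);u=np.array([-.342,.94]);r=np.array([.94,.342])
for y in (160,161,162,163,164,165):
  k=onz(d5,(316,y),127.8,True)-s5["tool_pos"];e=b-(k[:2]+s["tool_pos"][:2]);print(y,"short u",e@u,"lat",e@r)
```

```text
row profile x at y=161 [244 244 243 243 233 218 232 247 251 252 252 252 251 250 248 245 242 231
 196 167 201 239 251 251 251 248 235 180 141 129 128 129 133 130 133 133
 127 128 129 129 140 137 139 145 169 211 219 193 211 240 249 250 251 250
 248 247 244 243 242 237 227 180 146 139 138 139 138 142 141 141]
col at x=317 [250 245 232 204 223 240 224 190 214 245 252 252 253 252 252 250 248 245
 242 239 228 214 208 222 225 211 185 175 203 231 233 202 153 133 129 137
 143 145 142 143 142 139 139 143 144 143 139 142 142 147 170 219 246 251
 252 252 252 252 252 252 252 251 251 251]
sat col [171 174 154  85  16   6  10  28  20   5   1   0   1   0   1   2   4   6
   8   9  13  44 107 161 170 172 167 160 168 173 165 134  83  48  36  34
  30  28  27  30  25  29  24  30  28  25  26  29  29  19  18  10   2   0
   1   1   2   2   2   2   2   1   2   2]
160 short u -0.07700253547294883 lat 0.4057230320609006
161 short u 0.2554695339160458 lat 0.4054325180603891
162 short u 0.588130484021459 lat 0.40514039818914177
163 short u 0.9209852969061525 lat 0.4048466666607828
164 short u 1.2540389660592766 lat 0.404551317626726
165 short u 1.587296496700468 lat 0.40425434517624625
```

Subpixel edges in the earlier view put the knuckle centre at (314.8,164.2). The stock is therefore about 1.2 mm short along the approach, so I nudge it and check.

```bash
python3 -m crank '[0,0.6,0,0.3,1,0.1,1.2,0,0.3,1,0.1,1.2,0,0.3,1,0.1,1.2,0,0.3,1,0.1,1.2,0,0.3,1]'
python3 - <<'E'
from h import *
import pickle
d=grab("wrist");s=sensors.observe();sd=grab("side");T=grab("top");pickle.dump((d,s,sd),open("w9.pkl","wb"))
print(s["tool_pos"],s["force"],s["wrist_torque"],s["clock"],s["grip_width"])
f=d["frame"];v=f.astype(int).sum(2)//3
y=167
print(v[y,292:345]);print(v[142:196,317])
g=cv2.resize(f[120:200,280:356],None,fx=5.2,fy=5.2,interpolation=cv2.INTER_CUBIC);lab=cv2.cvtColor(g,cv2.COLOR_RGB2LAB);lab[...,0]=cv2.createCLAHE(3,(2,2)).apply(lab[...,0]);g=cv2.cvtColor(lab,cv2.COLOR_LAB2RGB)
k=cv2.resize(np.clip(sd["frame"][100:220,250:340]*1.5,0,255).astype(np.uint8),None,fx=4,fy=4,interpolation=cv2.INTER_CUBIC)
H=max(g.shape[0],k.shape[0]);p=lambda i:np.pad(i,((0,H-i.shape[0]),(0,0),(0,0)))
cv2.imwrite("pics/c9.png",np.hstack([p(g),p(k)])[:,:,::-1])
E
```

```text
clock: 10.3
tool_pos: [613.3, 66.9, 110.8]
tcp_rot: [-0.696, 0.696, 0.124, -0.124]
force: [0.0, -0.4, -3.8]
grip_width: 31.4
[613.27358152  66.90289653 110.78554703] [-0.23100418 -0.85683414 -4.46758594] [-0.04195793 -0.05236882  0.04846157] 10.35 31.487429567537433
[245 245 242 241 238 226 187 145 121 119 127 147 193 234 247 244 231 211
 180 152 138 137 139 139 141 134 138 137 138 136 138 132 136 136 141 139
 143 148 154 146 137 139 165 194 229 241 245 246 247 247 246 246 246]
[246 246 246 243 242 238 235 218 167 127 109 117 134 169 219 247 245 213
 154 127 126 134 140 140 142 134 139 139 137 136 135 133 131 131 130 134
 135 141 136 140 145 154 172 180 185 209 237 247 249 249 249 249 247 247]
```

View pics/c9.png

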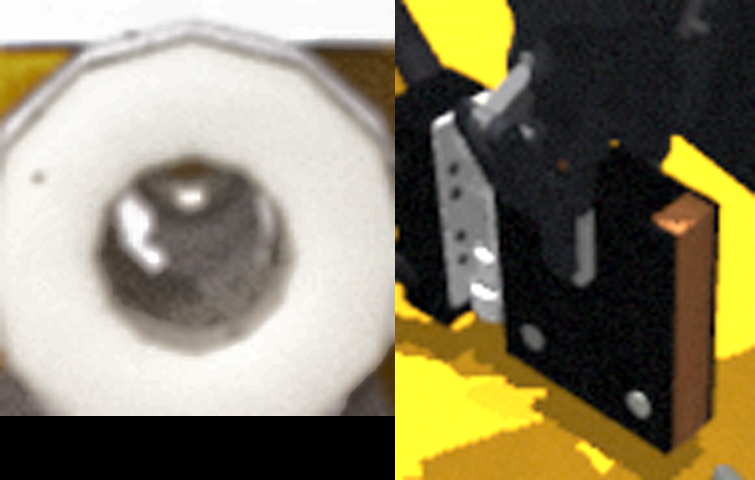

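```bash
python3 -m crank '[0,0,0,0,1,0,0,0,0,1,0,0,0,0,1]'; python3 -c "
from cell import bot; print(bot.finish_job())"
```

```text
clock: 10.7
tool_pos: [613.3, 66.9, 110.8]
tcp_rot: [0.696, -0.696, -0.124, 0.124]
force: [0.2, -0.8, -3.8]
grip_width: 31.7
the job is handed in; nothing more can be done
None
```

I pressed the bush home, then picked up the rudder stock and brought its knuckles in between the gantry's lugs. I handed the job in at 10.7 s with the stock still held in the gripper.

**Bush:** with shut fingers it slid down at about 5 N. It then stopped hard at 149.9 mm, with the force rising to 17 N (150 mm is fully home).

**Stock:** I gripped the largest of the three look-alikes across its thickness at 50 N.

**Last checks:**
- **Force:** about 4 N down, which is the stock's weight, and under 1 N sideways, so it is not leaning on the gantry.
- **Height and heading:** the underside is about 35 mm above the bench. The stock's heading is within about half a degree of the gantry's (110.3° against 110.4°).
- **Holes:** the close wrist view through the bush hole showed the holes below it lined up and a slit of bench at the far end.

**Where the checks disagreed:**
- **Bush position:** early on, the wrist and fixed cameras differed by about 7 mm. I aligned from close wrist views alone, where that error mostly cancels.
- **Sideways alignment:** two readings differed by about half a millimetre (0.8 mm off against nearly centred). I corrected only part of it, so up to about 0.5–1 mm of hole offset may remain.
- **Not seen directly:** the gripper hid the upper knuckle from the side camera at the end. Its clearance comes from the measured height and an earlier side view.

I saw no contact with the pin, brush, beaker or bottle, but I did not check their positions again at the end.

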